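Click the warming tray's thumbwheels

ROBOT

A 6-joint arm with a two-finger parallel gripper is mounted at the origin on a cart in front of the work surface, level with it; the furniture and walls round the work are solid. World frame = base frame: x ahead of the robot, y to its left, z up, the work surface at z = 0. Lengths are in m, angles in rad, forces in N, time in s.
With the tool pointing down it reaches from about 0.35 to 0.925 m from the base axis. Payload 6.4 kg.
Tool frame: the origin (TCP) lies midway between the tips of the shut fingers; the grasp point (between the pads) lies env.hold_point_z behind it (env.hold_point_z is the distance from the TCP to the grasp point, in m); z points along the fingers, y is the line along which they close (so a half turn about z gives the same grasp; the last joint's range is limited). The gripper opens to 85 mm and grips with 20 to 120 N. Pads are 22 mm wide; open, the fingers measure 114 mm over their backs; the gripper's body (76 mm by 85 mm) begins 54 mm behind the grasp point. The pads swing forward as they close: fully open they stand 13 mm farther back than shut.
Start: joints at [1.076, 0.245, 1.558, -0, 1.339, -0.174], TCP at [0.205, 0.617, 0.231] pointing down, gripper open.
Joint ranges: [-3.13, 3.13], [-1.02, 2.26], [0.13, 2.54], [-0.95, 4.09], [0.21, 2.88], [-2.74, 2.74]. Speed limits (rad/s): [2.57, 2.57, 3.14, 3.14, 3.14, 3.14].

INTERFACE

Orientations are given as a rotation vector (axis times angle).
In Python, from plant import telemetry, vision, order, env gives the robot as it stands. The module is installed in compiled form; this text tells all that it offers.
- The arm moves only by the tool apply_moves, never from a script. Its argument "series" is text: rows parted by semicolons, each of 5 numbers parted by spaces: the closure, from 0 (fully open) to 1 (shut), then the shift along the world's x, y, z scaled (see below), then the turn about the world's z scaled (see below). A call has 1 to 20 rows; each row shifts and turns the commanded pose from where the row before left it; what a row does not reach is not made up. The controller multiplies each number of a shift by 40 mm and each number of a turn by 2 pi rad. A row lasts 1/12 s, in which the tool goes at most 41.7 mm and 7.16 degrees, less where a joint would pass 70% of its speed; a pose out of reach is approached as far as the arm can. A call with a number of a shift or a turn outside -1 to 1 is refused whole. A call with a gripper value outside its range is refused whole. The fingers move at their own pace and stop on an object; "newtons" is the grip in N (left out, the last holds). Time passes only in rows, so rows that do not move let the fingers close. It gives the time, the measured TCP pose, the force, the opening and the grip force at its end, in the units of the state.
- telemetry.observe(): the state, without advancing time (a new reading comes with each control period).
- vision.grab_frame(name): name is "side" or "top" or "wrist"; returns a dict with "pixels" (400x640x3 uint8, blue, green, red), "fovy" (degrees; the focal length in pixels is half the picture's height over the tangent of half this angle, whatever the lens; pixels are square), "cx", "cy" (the principal point, pixels), "extrinsics" (4x4, takes a point from world to camera coordinates). Camera axes: x right, y up, looking along -z (the intrinsics and any distortion apply to the point x, -y, -z); pixel columns grow to the right and rows downward; lengths in m; the calibration is good to about 2 mm. A picture is of the moment at which its call begins. There is no depth.
- order.finish_job(): hands the job in; it is judged then, once.
The state is a dict: "t": time; "qpos": joint angles; "dq": joint speeds; "joint_efforts": joint torques, N m; "ee_pos": TCP position; "eef_rot": TCP orientation; "ft_force": force on the tool from outside, world axes, zero at the start; "torque": the same for the moment, N m; "finger_gap": opening from 0.0 (shut) to 1.0 (fully open); "gripper_force": force on a finger pad.
Only numpy, scipy, OpenCV 4.12 (cv2) and the standard library are available. Lean on these libraries where they do the work, as an engineer would, in place of code of your own. Each camera call takes 0.05 s, during which the arm holds its last target. There are 200 camera calls.

TASK

The tin on the two-plate warmer is done and the mug is not: with a fingertip on the knurled thumbwheel in front of each, roll the mug's wheel one click up to high (its top away from you) and the tin's wheel one click back to off (its top towards you). Only press lightly and drag the wheels round, never grip or lift anything, and leave the warmer, the mug, the tin, the salt shaker and the lemon where they stand.

Things in the scene. Friction and masses are not known exactly. Their poses are not given: they have to be found in the camera images.
- warmer: Two-plate steel warming tray, loose on rubber feet, over 2 kg. Origin: middle of its underside; x away from the robot, y left, z up. Spans x -100..103, y -165..165 mm. Front ridge (x -100..-20 mm) is 55 mm high, with wheels at x -60, y +85 (left) and -85 mm (right). Behind it a 30 mm deck with two round dark plates, radius 60 mm, tops at 32 mm, centred at x 42, y +85 and -85 mm.
- left_wheel (a joint): Knurled left wheel, rad: clicks at 0 off, 0.6 low (start), 1.2 high; stops just beyond 0 and 1.2. Grows as its top goes away from the robot (warmer's +x). One click = 18 mm along the rim; pushed over half-way it falls into the next. About 2 N along the rim starts it; friction on it is about 1, so a 5 to 10 N press and a drag turn it. A pale rim line is on top at low, 34 deg towards the robot at off, 34 deg away at high.
- right_wheel (a joint): Knurled right wheel, rad: clicks at 0 off, 0.6 low (start), 1.2 high; stops just beyond 0 and 1.2. Grows as its top goes away from the robot (warmer's +x). One click = 18 mm along the rim; pushed over half-way it falls into the next. About 2 N along the rim starts it; friction on it is about 1, so a 5 to 10 N press and a drag turn it. A pale rim line is on top at low, 34 deg towards the robot at off, 34 deg away at high.
- left_wheel_top (a point): Highest point of the left wheel's rim, above its axle, 69 mm above the worktop; fixed to the warmer, axes as the warmer's. The wheel is a black knurled barrel (a ball of radius 30 mm cut to 44 mm width), axle level along the warmer's y; its top 14 mm stand out of the 55 mm high ridge. It serves the plate straight behind it.
- right_wheel_top (a point): Highest point of the right wheel's rim, above its axle, 69 mm above the worktop; fixed to the warmer, axes as the warmer's. The wheel is a black knurled barrel (a ball of radius 30 mm cut to 44 mm width), axle level along the warmer's y; its top 14 mm stand out of the 55 mm high ridge. It serves the plate straight behind it.
- mug: White spotted mug, 82 mm wide, 114 mm with its handle, 91 mm high, standing on one of the two plates. Origin at the middle of its underside, handle included.
- tin: Short round food tin, diameter 75 mm, 58 mm high, standing on the other plate. Origin at the centre of its underside.
- salt_shaker: Glass salt shaker, diameter 44 mm, 90 mm high, on the worktop left of the warmer. Origin at the centre of its underside. Leave alone.
- lemon: Lemon, 83x58x58 mm, on the worktop right of the warmer. Origin at its underside. Leave alone.
Mind the look-alikes: they are no part of the job. Of the things like the tin, leave any that is blue or red; of the rest the smaller one is meant.

How it is judged:
By the outcome, as a careful person would: the job done as asked, in the order asked, and still so for the second after the job is handed in, with the robot touching nothing.
It also fails if it takes over 38 s, if anything falls off the work surface, if the arm or the gripper's body presses on something with over 40 N, if the wrist force passes 120 N, or if a joint passes its speed limit or range.

## Working session

There is one attempt and no reset: what is moved stays moved. The work goes in short steps, Python scripts to look and compute and a tool call to move; the robot and the scene stay as the last step left them, time stands still between calls to the robot, and variables do not carry over. Pictures are saved under pics/ and viewed, at most 10 in all, crops included, and the job is handed in when it is done.

Besides the shell and the picture viewer there is one more tool, called after "Emit:" as name(argument=value, ...) on one line, values as JSON. apply_moves: Moves the arm, as the interface text tells. Shifts and turns lie within -1 to 1; 1 stands for 40 mm of shift or 2 pi rad of turn. Its arguments: {"type":"object","properties":{"series":{"type":"string"},"newtons":{"type":"number"}},"required":["series"]}

```bash
mkdir -p pics; cat > h.py <<'E'
import numpy as np, cv2
from plant import telemetry, vision, order, env
def grab(n,f):
    d=vision.grab_frame(n); cv2.imwrite('pics/'+f,d['pixels']); np.savez('pics/'+f+'.npz',E=d['extrinsics'],fovy=d['fovy'],c=[d['cx'],d['cy']]); return d
def load(f):
    z=np.load('pics/'+f+'.npz'); return z['E'],200/np.tan(np.radians(float(z['fovy']))/2),z['c']
def proj(f,P):
    E,F,c=load(f); p=(E@np.append(P,1))[:3]; return c+F*np.array([p[0],-p[1]])/-p[2]
def back(f,uv,z):
    E,F,c=load(f); R=E[:3,:3]; o=-R.T@E[:3,3]
    d=R.T@np.array([(uv[0]-c[0])/F,-(uv[1]-c[1])/F,-1]); return o+d*(z-o[2])/d[2]
E
python3 - <<'E'
from h import *
for n in ('top','side'):
    d=grab(n,n+'1.png'); print({k:v for k,v in d.items() if k!='pixels'})
s=telemetry.observe(); print(s, env.hold_point_z)
E
```

```text
{'fovy': 54.58680580363408, 'cx': 320.34322159169386, 'cy': 196.37625372756568, 'extrinsics': array([[ 0.02215427, -0.99957634, -0.01887685, -0.02331872],
       [ 0.99622736,  0.02048751,  0.08432856, -0.4347163 ],
       [-0.08390609, -0.02067387,  0.99625918, -1.16749572],
       [ 0.        ,  0.        ,  0.        ,  1.        ]])}
{'fovy': 52.18492785685856, 'cx': 310.3808184065845, 'cy': 201.60958877576294, 'extrinsics': array([[ 0.99968336, -0.00397567, -0.02484707, -0.449414  ],
       [ 0.02225908,  0.6002272 ,  0.79951976, -0.08100938],
       [ 0.01173526, -0.79981967,  0.60012563, -1.17325087],
       [ 0.        ,  0.        ,  0.        ,  1.        ]])}
{'t': 0.1, 'qpos': array([ 1.07591545e+00,  2.45750123e-01,  1.55890484e+00, -1.46065176e-05,
        1.33869283e+00, -1.74086065e-01]), 'dq': array([ 9.07153775e-05, -1.55275583e-03, -3.61789274e-03, -7.43587997e-04,
        4.21987217e-03, -6.48346347e-04]), 'joint_efforts': array([ 9.42828883e-04, -4.30661452e+01, -3.27134693e+01, -1.20466830e-04,
        2.68288088e-03, -2.39177962e-05]), 'ee_pos': array([0.20470436, 0.61639264, 0.2302799 ]), 'eef_rot': array([-5.01650132e-01, -3.10071107e+00,  2.61103151e-03]), 'ft_force': array([ 0.70031222, -0.31063744,  0.0609224 ]), 'torque': array([ 0.03165749,  0.03631006, -0.004009  ]), 'gripper_force': 0.0, 'finger_gap': 1.003043178012088} 0.0187
```

View pics/top1.png

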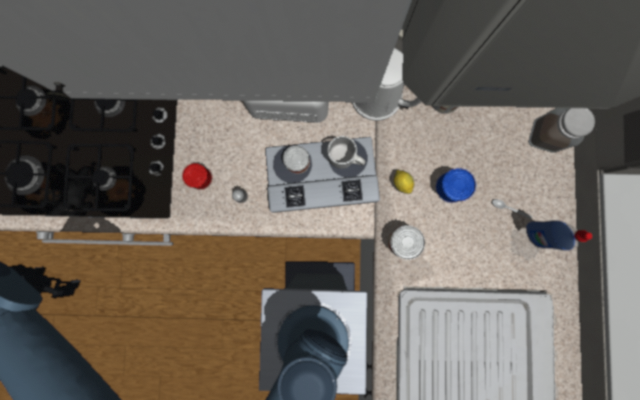

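View pics/side1.png

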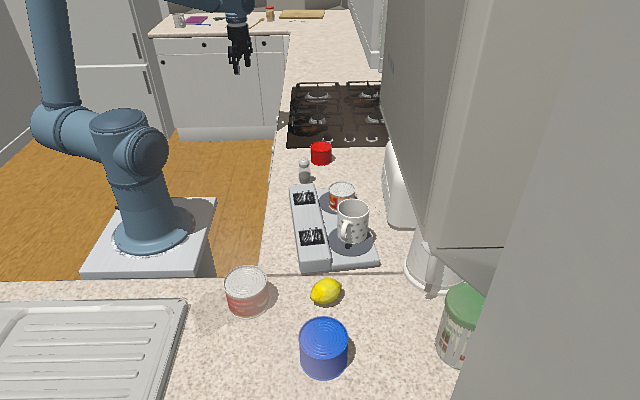

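The top view shows the warmer at about (322,175). The tin at (296,158) is on the left plate and the mug at (345,152) is on the right plate. The wheels are at (294,195) left and (352,189) right. Look-alikes for the tin are the red (197,176), the blue (457,185) and the larger one (407,242). The side view agrees. I choose the tin on the plate and will check it in one close crop.

```bash
python3 - <<'E'
from h import *
a=cv2.imread('pics/top1.png')[125:225,255:388]; b=cv2.imread('pics/side1.png')[170:280,270:390]
a=cv2.resize(a,None,fx=6,fy=6,interpolation=cv2.INTER_CUBIC); cv2.imwrite('pics/c1.png',a)
E
```

```text
(no output)
```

View pics/c1.png

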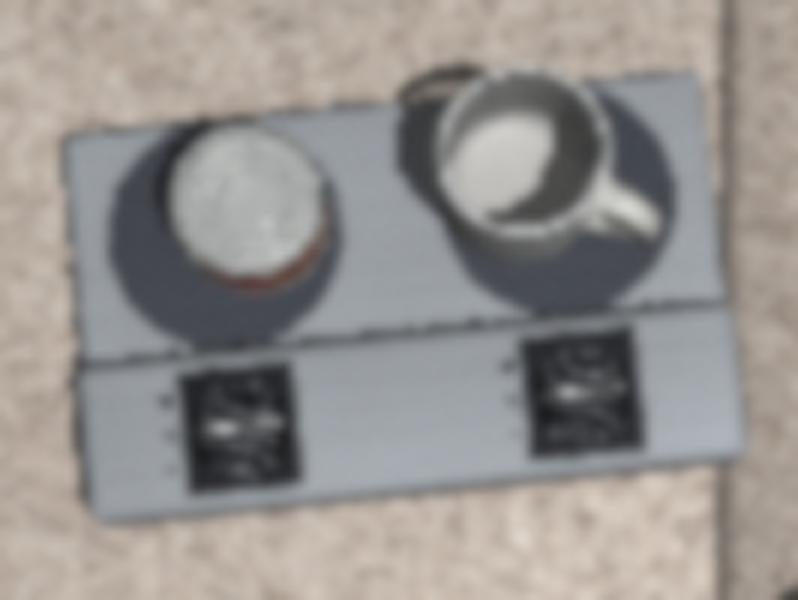

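The crop shows a red-labelled silver tin on the left plate and the mug on the right plate. The slot centres are at crop (241,428) left and (583,393) right, and both pale lines are on top (low). Next I fit the warmer pose.

```bash
cat >> h.py <<'E'
def W(p,q): 
    c,s=np.cos(p[2]),np.sin(p[2]); return np.array([p[0]+c*q[0]-s*q[1],p[1]+s*q[0]+c*q[1],q[2]])
E
python3 - <<'E'
from h import *
from scipy.optimize import least_squares
M=np.array([[-60,85,55],[-60,-85,55],[-20,165,55],[-20,-165,55],[103,165,30],[103,-165,30],[-100,165,55],[-100,-165,55]])/1e3
c=np.array([[241,428],[583,393],[82,363],[726,303],[68,138],[695,72],[92,515],[742,455]]); uv=np.array([255,125])+(c+.5)/6-.5
r=least_squares(lambda p:np.ravel([proj('top1.png',W(p,q))-u for q,u in zip(M,uv)]),[.5,0,0],loss='soft_l1')
p=r.x; print(p, np.round([proj('top1.png',W(p,q))-u for q,u in zip(M,uv)],2))
np.save('p.npy',p)
for y in(.085,-.085): print(W(p,[-.06,y,.069]))
print('side wheels',[proj('side1.png',W(p,[-.06,y,.069])) for y in(.085,-.085)])
print('check',[back('top1.png',u,.055) for u in uv[:2]])
# yaw of tool
from scipy.spatial.transform import Rotation as R
print(R.from_rotvec(telemetry.observe()['eef_rot']).as_matrix())
E
```

```text
[ 0.50143431 -0.01575861  0.11784097] [[-0.14 -0.02]
 [-0.07  0.26]
 [-1.56  0.1 ]
 [ 1.55 -0.69]
 [-1.3  -1.11]
 [ 1.33 -0.69]
 [-0.96  1.5 ]
 [ 1.81  0.72]]
[0.43185711 0.0615978  0.069     ]
[ 0.45184374 -0.10722322  0.069     ]
side wheels [array([303.5562168 , 194.40650408]), array([310.77261774, 233.05657826])]
check [array([0.43181765, 0.06118269, 0.055     ]), array([ 0.45263268, -0.10743245,  0.055     ])]
[[-9.48986041e-01  3.15317016e-01 -8.21051502e-04]
 [ 3.15317951e-01  9.48984817e-01 -1.55131462e-03]
 [ 2.90009514e-04 -1.73106819e-03 -9.99998460e-01]]
```

Candidates for the tin: on the plate (296,158), red (197,176), blue (457,185), large (407,242). The one on the left plate is meant. So the right wheel (mug) goes up first, then the left wheel (tin) goes to off.

Emit:
apply_moves(series="1 0.3 -0.9 0 0.004; 1 0.3 -0.9 0 0.004; 1 0.3 -0.9 0 0.004; 1 0.3 -0.9 0 0.004; 1 0.3 -0.9 0 0.004; 1 0.3 -0.9 0 0.004; 1 0.3 -0.9 0 0.004; 1 0.3 -0.9 0 0.004; 1 0.3 -0.9 0 0.004; 1 0.3 -0.9 0 0.004; 1 0.3 -0.9 0 0.004; 1 0.3 -0.9 0 0.004; 1 0.3 -0.9 0 0.004; 1 0.3 -0.9 0 0.004; 1 0.3 -0.9 0 0.004; 1 0.3 -0.9 0 0.004; 1 0.3 -0.9 0 0.004; 1 0.3 -0.9 0 0.002; 1 0.3 -0.9 0 0; 1 0.1 -0.9 0 0", newtons=20)

```text
t: 1.77
ee_pos: [0.4374, -0.1052, 0.2311]
eef_rot: [-0.186, 3.136, 0.0]
ft_force: [0.2, 1.2, -1.3]
finger_gap: 0.002
gripper_force: 0.0
```

Emit:
apply_moves(series="1 0.14 -0.07 -0.7 0; 1 0 0 -0.7 0; 1 0 0 -0.7 0; 1 0 0 -0.7 0; 1 0 0 -0.35 0; 1 0 0 0 0; 1 0 0 0 0")

```text
t: 2.35
ee_pos: [0.442, -0.1057, 0.1047]
eef_rot: [0.187, -3.134, -0.002]
ft_force: [-0.9, -0.2, 0.9]
finger_gap: -0.006
gripper_force: 0.0
```

```bash
python3 - <<'E'
from h import *
grab('wrist','w1.png'); grab('side','side2.png'); p=np.load('p.npy'); s=telemetry.observe(); print(s['ee_pos'],s['ft_force'])
print('top pt',proj('w1.png',W(p,[-.06,-.085,.069])),'slot',[proj('w1.png',W(p,[x,y,.055])).round() for x in(-.087,-.033) for y in (-.063,-.107)],'tcp',proj('w1.png',s['ee_pos']))
print('side tcp',proj('side2.png',s['ee_pos']))
b=cv2.imread('pics/side2.png')[150:290,250:410]
cv2.imwrite('pics/m.png',np.hstack([cv2.resize(cv2.imread('pics/w1.png'),(400,250)),cv2.resize(b,(400,350))[:250]]) if 0 else cv2.vconcat([cv2.resize(cv2.imread('pics/w1.png'),(480,300)),cv2.resize(b,(480,300),interpolation=cv2.INTER_CUBIC)]))
E
```

```text
[ 0.44347034 -0.10636569  0.10665104] [ 4.90603286e-01  6.81437192e-01 -3.75271697e-04]
top pt [318.78335485 243.49713733] slot [array([350., 201.]), array([288., 201.]), array([348., 267.]), array([291., 267.])] tcp [321.05767092 259.44231407]
side tcp [307.04983312 221.53341358]
```

View pics/m.png

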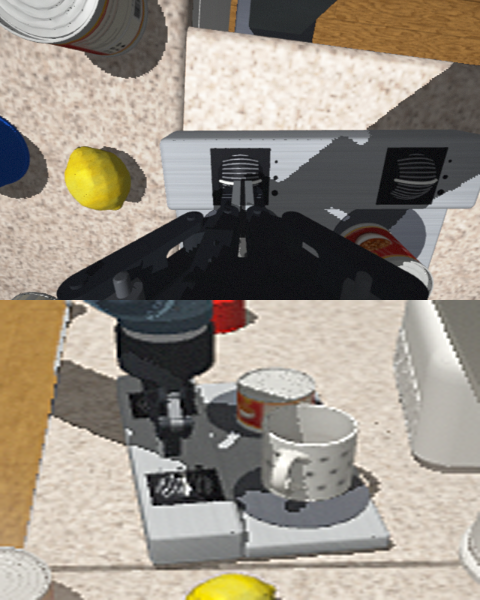

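The picture shows the shut fingertips at about wrist pixel (321,244), over the right slot (centre 320,237), which agrees with the fit. Going down.

Emit:
apply_moves(series="1 0 -0.02 -0.3 0; 1 0 0 -0.3 0; 1 0 0 -0.2 0; 1 0 0 0 0; 1 0 0 0 0; 1 0 0 -0.05 0; 1 0 0 0 0; 1 0 0 0 0")

```text
t: 3.12
ee_pos: [0.4429, -0.1069, 0.0718]
eef_rot: [-0.187, 3.135, -0.001]
ft_force: [0.8, 0.6, -0.1]
finger_gap: -0.003
gripper_force: 0.0
```

Emit:
apply_moves(series="1 0 0 -0.05 0; 1 0 0 0 0; 1 0 0 0 0")

```text
t: 3.37
ee_pos: [0.4425, -0.1067, 0.0692]
eef_rot: [0.187, -3.136, -0.0]
ft_force: [0.4, 0.5, -0.3]
finger_gap: 0.001
gripper_force: 0.0
```

Emit:
apply_moves(series="1 0 0 -0.03 0; 1 0 0 0 0; 1 0 0 0 0")

```text
t: 3.62
ee_pos: [0.4428, -0.1069, 0.0686]
eef_rot: [-0.187, 3.136, -0.0]
ft_force: [-1.6, -0.1, 5.2]
finger_gap: 0.002
gripper_force: 2.3
```

Emit:
apply_moves(series="1 0 0 -0.02 0; 1 0 0 0 0; 1 0.05 0.006 0 0; 1 0.05 0.006 0 0; 1 0.05 0.006 0 0; 1 0 0 0 0")

```text
t: 4.12
ee_pos: [0.45, -0.1061, 0.0687]
eef_rot: [-0.186, 3.133, -0.0]
ft_force: [-1.6, 2.7, 9.7]
finger_gap: -0.002
gripper_force: 4.8
```

Emit:
apply_moves(series="1 0.05 0.006 0 0; 1 0.05 0.006 0 0; 1 0.05 0.006 0 0; 1 0.05 0.006 0 0; 1 0.05 0.006 0 0; 1 0.05 0.006 0 0; 1 0 0 0 0; 1 0 0 0 0")

```text
t: 4.78
ee_pos: [0.4618, -0.1046, 0.0685]
eef_rot: [-0.186, 3.134, -0.0]
ft_force: [-0.5, 2.2, 8.6]
finger_gap: 0.002
gripper_force: 4.3
```

```bash
python3 - <<'E'
from h import *
print(telemetry.observe()['ft_force']);grab('side','side3.png')
a=cv2.imread('pics/side3.png')[150:290,250:410]
cv2.imwrite('pics/m3.png',cv2.resize(a,(640,560),interpolation=cv2.INTER_CUBIC))
E
```

```text
[-0.53292378  2.1947208   8.55118385]
```

View pics/m3.png

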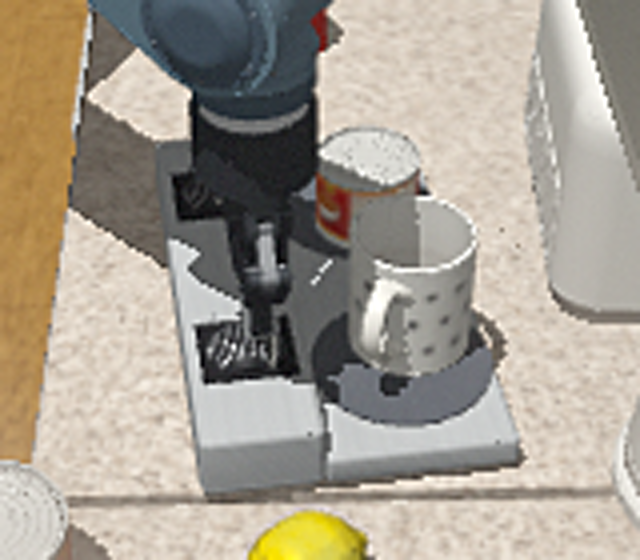

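The picture shows the fingertip still on the right wheel and the warmer, mug and tin in place. The drag force has dropped to about 0, so the wheel is in a click. I lift off, move to the left wheel and check the right wheel from there.

Emit:
apply_moves(series="1 0 0 -0 0; 1 0 0 0.4 0; 1 0 0 0.6 0; 1 -0.08 0.6 0 0; 1 -0.08 0.6 0 0; 1 -0.09 0.6 0 0; 1 -0.09 0.6 0 0; 1 -0.09 0.6 0 0; 1 -0.09 0.6 0 0; 1 0 0.59 0 0; 1 0 0 0 0; 1 0 0 0 0")

```text
t: 5.83
ee_pos: [0.4395, 0.0637, 0.107]
eef_rot: [0.191, -3.136, 0.0]
ft_force: [-0.6, -0.8, 0.4]
finger_gap: -0.002
gripper_force: 0.0
```

```bash
python3 - <<'E'
from h import *
s=telemetry.observe();print(s['ee_pos'],s['ft_force']);grab('wrist','w4.png');grab('top','top4.png'); p=np.load('p.npy')
print('slotL',[proj('w4.png',W(p,[x,.085,.055])).round() for x in(-.087,-.033)],'R',[proj('w4.png',W(p,[x,-.085,.055])).round() for x in(-.087,-.033)])
for n,a in(('off',-.6),('low',0),('high',.6)): print(n,[proj('w4.png',W(p,[-.06+.03*np.sin(a),y,.039+.03*np.cos(a)])).round() for y in(.085,-.085)])
cv2.imwrite('pics/m4.png',cv2.imread('pics/w4.png')[100:400])
a=cv2.absdiff(cv2.imread('pics/top1.png'),cv2.imread('pics/top4.png'));print(a[135:165,265:285].mean(),a[195:215,310:335].mean())
E
```

```text
[0.43948638 0.06374237 0.10702736] [-0.64579384 -0.84621413  0.44072519]
slotL [array([321., 176.]), array([321., 245.])] R [array([ 81., 175.]), array([ 99., 245.])]
off [array([321., 193.]), array([ 74., 192.])]
low [array([321., 219.]), array([ 74., 218.])]
high [array([321., 238.]), array([ 86., 237.])]
24.06388888888889 7.328
```

View pics/m4.png

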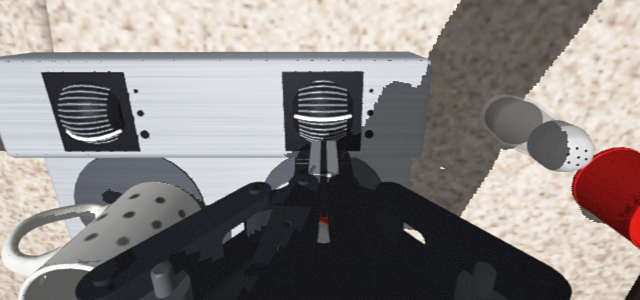

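The picture shows the right wheel's pale line at about (92,235) full-frame, matching high (237 predicted). The left line at (322,218) is still at low. I press the left wheel and drag it towards the robot.

Emit:
apply_moves(series="1 0.03 0 -0.4 0; 1 0 0 -0.4 0; 1 0 0 -0.1 0; 1 0 0 0 0; 1 0 0 -0.05 0; 1 0 0 -0.03 0; 1 0 0 0 0; 1 0 0 0 0")

```text
t: 6.6
ee_pos: [0.4417, 0.0627, 0.0689]
eef_rot: [-0.187, 3.134, -0.001]
ft_force: [-0.0, -1.6, 2.1]
finger_gap: -0.002
gripper_force: 0.5
```

Emit:
apply_moves(series="1 0 0 -0.03 0; 1 0 0 0 0; 1 0 0 0 0; 1 -0.05 -0.006 0 0; 1 -0.05 -0.006 0 0; 1 -0.05 -0.006 0 0; 1 0 0 0 0")

```text
t: 7.18
ee_pos: [0.437, 0.0621, 0.0688]
eef_rot: [-0.187, 3.131, -0.001]
ft_force: [0.5, -0.4, 6.7]
finger_gap: -0.001
gripper_force: 3.4
```

Emit:
apply_moves(series="1 -0.05 -0.006 0 0; 1 -0.05 -0.006 0 0; 1 -0.05 -0.006 0 0; 1 -0.05 -0.006 0 0; 1 -0.05 -0.006 0 0; 1 -0.05 -0.006 0 0; 1 -0.01 0 0 0; 1 0 0 0 0; 1 0 0 0 0")

```text
t: 7.93
ee_pos: [0.4241, 0.0605, 0.0686]
eef_rot: [-0.187, 3.133, -0.002]
ft_force: [-2.0, -1.0, 8.8]
finger_gap: 0.005
gripper_force: 4.2
```

Emit:
apply_moves(series="1 0 0 0.4 0; 1 0 0 0.6 0; 1 0 0 0.8 0; 1 0.4 -0.3 0.2 0; 1 0.2 -0.3 0 0; 1 0 0 0 0; 1 0 0 0 0")

```text
t: 8.52
ee_pos: [0.4458, 0.0365, 0.1456]
eef_rot: [0.185, -3.134, -0.001]
ft_force: [-0.2, 0.4, -0.5]
finger_gap: -0.001
gripper_force: 0.0
```

```bash
python3 - <<'E'
from h import *
s=telemetry.observe();print(s['ee_pos'],s['ft_force']);grab('wrist','w5.png'); p=np.load('p.npy')
for n,a in(('off',-.6),('low',0),('high',.6)): print(n,[proj('w5.png',W(p,[-.06+.03*np.sin(a),y,.039+.03*np.cos(a)])).round() for y in(.085,-.085)])
E
```

```text
[0.44582691 0.03648714 0.14564239] [-0.22113214  0.38315305 -0.52952486]
off [array([355., 177.]), array([147., 177.])]
low [array([355., 199.]), array([147., 199.])]
high [array([354., 216.]), array([155., 216.])]
```

View pics/w5.png

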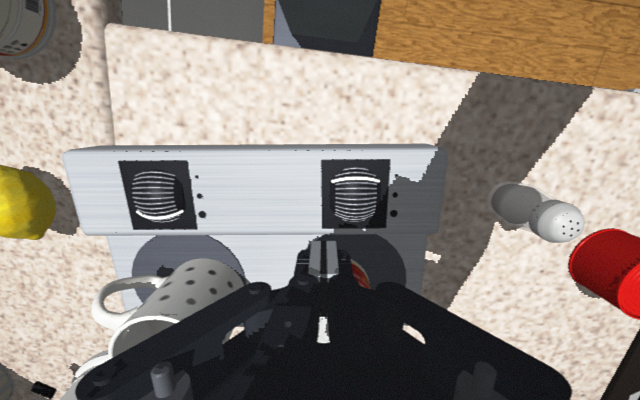

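The left line is at (356,180), which is off (177 predicted), and the right line is at (159,216), which is high (216 predicted). The robot is clear of everything and the warmer has not moved.

```bash
python3 -c "
from plant import order
print(order.finish_job())"
```

```text
the job is handed in; nothing more can be done
None
```

The mug's wheel (right) is on high and the tin's wheel (left) is on off, done in that order with presses under 10 N; nothing else looked moved in the last picture, and the job was handed in after about 8.5 s of robot time.

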